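# Empty the cap pocket into the six-well carrier

### The arm

A 6-joint arm with a two-finger parallel gripper is mounted at the origin on the work surface. World frame = base frame: x ahead of the robot, y to its left, z up, the work surface at z = 0. Lengths are in m, angles in rad, forces in N, time in s.
With the tool pointing down it reaches from about 0.275 to 1 m from the base axis. Payload 8.4 kg.
Tool frame: the origin (TCP) lies on the centre line of the jaws, within the pads' length; the fingertips stand 17 mm ahead of it and the grasp point (between the pads) lies 2 mm behind it (bot.tcp_to_tips is the y of the fingertips in the tool frame, in m); y points along the fingers, z is the direction in which the jaws open and shut, and the axes are right-handed (so a half turn about y gives the same grasp; the last joint's range is limited). The gripper opens to 85 mm and grips with 20 to 120 N. Pads are 22 mm wide; open, the fingers measure 114 mm over their backs; the gripper's body (76 mm by 85 mm) begins 54 mm behind the grasp point. The pads swing forward as they close: fully open they stand 13 mm farther back than shut.
Start: joints at [1.238, 0.353, 1.633, -0, 1.155, -0.002], TCP at [0.203, 0.591, 0.248] pointing down, gripper open.
Joint ranges: [-2.63, 2.63], [-0.92, 2.1], [0.06, 2.66], [-1.3, 4.44], [0, 2.69], [-3.02, 3.02]. Speed limits (rad/s): [2.22, 2.22, 2.79, 3.14, 3.14, 3.14].

### API

Orientations are given as a unit quaternion [x, y, z, w].
In Python, from workcell import bot, hand, kinematics, get_obs, vision, hand_in gives the robot as it stands. The module is installed in compiled form; this text tells all that it offers. Calls block until the motion is done:
- bot.reach(position, orientation): joint-space move of the TCP to a pose.
- bot.servo_line(position, ori=None, velocity=0.15): straight line of the TCP; ori=None keeps the orientation; velocity is the mean speed in m/s.
- bot.goto_joints(angles): joint-space move.
- hand.move_gripper(opening, strength=None): finger opening in m; strength is the grip in N (None keeps the last); returns when the fingers have stopped.
- bot.dwell(seconds).
- kinematics.solve_ik(position, orientation): joint angles nearest the present ones, or None.
- get_obs(): the state.
- vision.read_camera(name): name is "scene" or "top"; returns a dict with "frame" (400x640x3 uint8, red, green, blue), "intrinsics" (3x3 intrinsics, pixels), "view" (4x4, takes a point from world to camera coordinates). Camera axes: x right, y down, z forward; pixel columns grow to the right and rows downward; lengths in m; the calibration is good to about 2 mm. A picture is of the moment at which its call begins. There is no depth.
A pose or a line that the arm cannot do raises bot.IKError and nothing moves.
- hand_in(): hands the job in, once; it reports no verdict.
The state is a dict: "time_s": time; "joint_pos": joint angles; "joint_vel": joint speeds; "joint_efforts": joint torques, N m; "position": TCP position; "orientation": TCP orientation; "wrist_force": force on the tool from outside, world axes, zero at the start; "ft_torque": the same for the moment, N m; "gripper_width": finger opening in m.
Only numpy, scipy, OpenCV 4.12 (cv2) and the standard library are available. Lean on these libraries where they do the work, as an engineer would, in place of code of your own. Each camera call takes 0.05 s, during which the arm holds its last target. There are 200 camera calls.

### The job

Pack the valve caps for the midday break: swing the brass gate open, take every purple cap out of the display pocket and stand it, point up, in a well of its own in the six-well carrier, and swing the gate fully shut again. Leave the loaded carrier squarely inside the painted rectangle on the counter, and leave the gauge, tyre lever, wheel weights, jar and air chuck where they lie.

Things in the scene. Friction and masses are not known exactly. Their poses are not given: they have to be found in the camera images.
- gate (a joint): Swing gate over the display pocket: a flat grille of brass bars, 208 x 118 mm, 4 mm thick, lying level 46 to 50 mm above the counter and turning about an upright pivot at one corner of the pocket. It is rubbing-stiff and stays where it is left (a sideways push of about 1 N on its post moves it). Value in rad: 0 fully shut over the pocket (a stop), growing counter-clockwise seen from above; from about 1.7 the whole pocket is clear; stop at 1.95.
- gate_post (a point): The gate's round upright brass finger post, 14 mm in diameter, standing 36 mm up from the grille (from 50 to 86 mm above the counter); this point is on its axis at mid-height, 68 mm above the counter. It is 141 mm from the pivot axis and turns with the gate.
- gate_pivot (a point): Pivot of the gate: a point on its upright turning axis, 46 mm above the counter, over the pocket's corner at pocket x = -100 mm, y = +55 mm.
- pocket: Display pocket: fixed open-topped pale wood tray, 212 mm (its x) by 122 mm (its y), 44 mm high, walls and floor 6 mm thick. Origin at the centre of its underside on the counter, z up. The caps stand in a loose row along its x, about 35 mm apart and within about 12 mm of its middle line; there is room for fingers either side of a cap across the pocket (along its y).
- cap1_mid (a point): A purple anodized cone valve cap (all alike, three to five are there): round skirt 20 mm in diameter and 20 mm high, then a cone to a 6 mm wide tip, 34 mm high overall, 14 g. This point is on its axis half-way up (17 mm above its base); z points to its tip.
- cap2_mid (a point): A purple anodized cone valve cap (all alike, three to five are there): round skirt 20 mm in diameter and 20 mm high, then a cone to a 6 mm wide tip, 34 mm high overall, 14 g. This point is on its axis half-way up (17 mm above its base); z points to its tip.
- cap3_mid (a point): A purple anodized cone valve cap (all alike, three to five are there): round skirt 20 mm in diameter and 20 mm high, then a cone to a 6 mm wide tip, 34 mm high overall, 14 g. This point is on its axis half-way up (17 mm above its base); z points to its tip.
- cap4_mid (a point): A purple anodized cone valve cap (all alike, three to five are there): round skirt 20 mm in diameter and 20 mm high, then a cone to a 6 mm wide tip, 34 mm high overall, 14 g. This point is on its axis half-way up (17 mm above its base); z points to its tip.
- cap5_mid (a point): A purple anodized cone valve cap (all alike, three to five are there): round skirt 20 mm in diameter and 20 mm high, then a cone to a 6 mm wide tip, 34 mm high overall, 14 g. This point is on its axis half-way up (17 mm above its base); z points to its tip.
- carrier: Carrier: a loose brown wooden board, 156 mm (its x) by 130 mm (its y) by 14 mm thick, 0.3 to 0.55 kg, with six square wells 28 mm wide and 8 mm deep (black-lined floors 6 mm above its underside), in two columns of three: at x = -52, 0, +52 mm, y = +45 and -45 mm. Origin at the centre of its underside, z up. A cap seated in a well has its mid-point 23 mm above the underside.
- carrier_grip (a point): Centre of the carrier's black grip, an upright block in the middle of the board: 12 mm thick (along the carrier's x), 34 mm long (y), from 14 to 48 mm above the underside; this point is at 33 mm (2 mm above its mid-height).
- well1 (a point): Centre of the floor of one well of the carrier (the mouth is 8 mm higher); axes as the carrier's.
- well2 (a point): Centre of the floor of one well of the carrier (the mouth is 8 mm higher); axes as the carrier's.
- well3 (a point): Centre of the floor of one well of the carrier (the mouth is 8 mm higher); axes as the carrier's.
- well4 (a point): Centre of the floor of one well of the carrier (the mouth is 8 mm higher); axes as the carrier's.
- well5 (a point): Centre of the floor of one well of the carrier (the mouth is 8 mm higher); axes as the carrier's.
- well6 (a point): Centre of the floor of one well of the carrier (the mouth is 8 mm higher); axes as the carrier's.
- mark: Painted dark grey rectangle outline flat on the counter (nothing to bump into), 180 mm (its x) by 154 mm (its y) between line centres, lines 6 mm wide. Origin at its centre; the carrier goes inside with its x along the outline's x, either way round.
- gauge: Old nickel dial gauge lying face up, 58 mm round, 20 mm high, with a 55 mm stem along its x; a bystander, to be left alone. Origin at its underside.
- lever: Flat steel tyre lever, 230 mm long along its x, 16 to 22 mm wide, 5 mm thick; a bystander, to be left alone. Origin at its underside.
- weight1: Steel clip-on wheel weight, 50 x 18 x 15 mm; a bystander, to be left alone. Origin at its underside.
- weight2: Steel clip-on wheel weight, 50 x 18 x 15 mm; a bystander, to be left alone. Origin at its underside.
- valve_jar: Lidded glass jar, 60 mm in diameter, 75 mm high; a bystander, to be left alone. Origin at its underside.
- chuck: Brass and steel air chuck, 95 mm long, 18 to 30 mm wide, 18 mm high; a bystander, to be left alone. Origin at its underside.
There are look-alikes about, which are no part of the job. Several things look just like the carrier: the one meant starts nearest to the robot's base.

How it is judged:
By the outcome, as a careful person would: the job done as asked, in the order asked, and still so for the second after the job is handed in, with the robot touching nothing.
Of cap1, cap2, cap3, cap4, cap5 only 3 to 5 are there at a start; the rules pass over those that are not, and their reading is None.
At some moment in a run one of carrier may be knocked a few centimetres aside while the robot is not near it.
It also fails if it takes over 210 s, if anything falls off the work surface, if the arm or the gripper's body presses on something with over 40 N, if the wrist force passes 120 N, or if a joint passes its speed limit or range.

## Working session

There is one attempt and no reset: what is moved stays moved. The work goes in short steps, each a Python script; the robot and the scene stay as the last script left them, time stands still between calls to the robot, and variables do not carry over. Pictures are saved under pics/ and viewed, about 12 in all and at most 16, crops included, and the job is handed in when it is done.

```bash
mkdir -p pics; ls; python3 - <<'E'
from workcell import bot, hand, kinematics, get_obs, vision
import cv2, numpy as np
for n in("scene","top"):
    r=vision.read_camera(n); cv2.imwrite(f"pics/{n}0.png",r["frame"][:,:,::-1])
    print(n,r["intrinsics"].round(1).tolist(),r["view"].round(4).tolist())
o=get_obs();print(o, bot.tcp_to_tips)
E
```

```text
pics
scene [[362.1, 0.0, 317.0], [0.0, 362.1, 196.3], [0.0, 0.0, 1.0]] [[-0.4325, 0.9016, -0.0015, 0.292], [0.7388, 0.3534, -0.5738, -0.3246], [-0.5169, -0.2492, -0.819, 1.2985], [0.0, 0.0, 0.0, 1.0]]
top [[412.0, 0.0, 314.8], [0.0, 412.0, 200.2], [0.0, 0.0, 1.0]] [[-0.0184, -0.9998, -0.0091, -0.057], [-0.9959, 0.0192, -0.0887, 0.5371], [0.0888, 0.0074, -0.996, 1.2524], [0.0, 0.0, 0.0, 1.0]]
{'time_s': 0.1, 'joint_pos': array([ 1.23760783e+00,  3.53592037e-01,  1.63405527e+00,  1.44621117e-05,
        1.15522628e+00, -2.38980305e-03]), 'joint_vel': array([ 7.35053967e-04,  2.64693902e-05, -2.79048084e-03, -6.64253755e-04,
        2.38610806e-04, -2.25567824e-04]), 'joint_efforts': array([ 1.13945848e-04, -6.06358480e+01, -3.42821145e+01, -6.82951031e-05,
        3.87469190e-03, -2.49322687e-05]), 'position': array([0.20285396, 0.59072787, 0.24763046]), 'orientation': array([ 0.69790192, -0.11650473,  0.11634425, -0.69701045]), 'wrist_force': array([-0.55933274,  0.32176134, -0.34861493]), 'ft_torque': array([-0.04474047,  0.00160787, -0.01207322]), 'gripper_width': 0.08552823298798405} 0.017
```

View pics/top0.png

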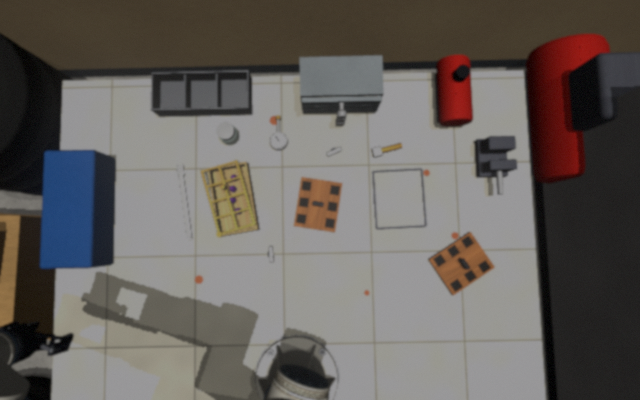

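View pics/scene0.png

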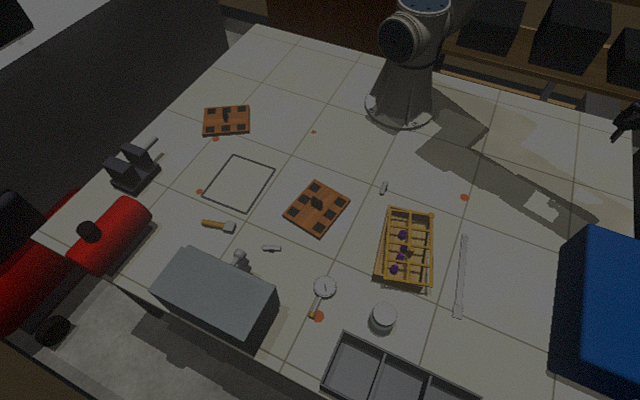

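Top view: there are two carrier look-alikes, A at (318,204) and B at (461,263), with the base near (296,377). The pocket is at (230,198), the mark at (400,198), and purple caps at about x=235. I'll measure them and confirm with an enlarged crop.

```bash
cat > h.py <<'E'
from workcell import bot, hand, kinematics, get_obs, vision, hand_in
import cv2, numpy as np
from scipy.spatial.transform import Rotation as R
def cam(n="top",k=4):
    rs=[vision.read_camera(n) for _ in range(k)]
    f=np.mean([r["frame"] for r in rs],0)
    return f.astype(np.uint8),rs[0]["intrinsics"],rs[0]["view"]
def p2w(uv,z,K,V):
    d=V[:3,:3].T@np.linalg.solve(K,[uv[0],uv[1],1.]); c=-V[:3,:3].T@V[:3,3]
    return c+d*(z-c[2])/d[2]
def w2p(p,K,V):
    q=K@(V[:3,:3]@np.asarray(p)+V[:3,3]); return q[:2]/q[2]
def crop(f,x0,y0,x1,y1,s,name):
    cv2.imwrite(name,cv2.resize(f[y0:y1,x0:x1,::-1],None,fx=s,fy=s,interpolation=cv2.INTER_CUBIC))
def down(ang):
    """tool y down; jaw-opening axis (tool z) at world yaw ang"""
    y=np.array([0,0,-1.]); z=np.array([np.cos(ang),np.sin(ang),0]); x=np.cross(y,z)
    return R.from_matrix(np.c_[x,y,z]).as_quat()
E
python3 - <<'E'
from h import *
f,K,V=cam()
for n,uv in dict(A=(318,204),B=(461,263)).items():
    p=p2w(uv,.014,K,V);print(n,p.round(3),np.hypot(*p[:2]).round(3))
crop(f,170,120,350,255,4.4,"pics/top1.png")
hsv=cv2.cvtColor(f,cv2.COLOR_RGB2HSV)
# purple
m=cv2.inRange(hsv,(118,60,30),(165,255,255));n,_,st,c=cv2.connectedComponentsWithStats(m)
for s,q in zip(st[1:],c[1:]):
    if s[4]>3: print("purple",s,q.round(1),p2w(q,.03,K,V).round(3))
# carrier brown
m=cv2.inRange(hsv,(0,90,40),(16,255,200));m=cv2.morphologyEx(m,cv2.MORPH_CLOSE,np.ones((11,11)))
for c in cv2.findContours(m,0,2)[0]:
    if cv2.contourArea(c)>900:
        r=cv2.minAreaRect(c); b=np.array([p2w(u,.014,K,V)[:2] for u in cv2.boxPoints(r)]);print("brown",r[0],b.round(3).tolist(),b.mean(0).round(4),np.linalg.norm(np.diff(b,axis=0),axis=1).round(3))
E
```

```text
A [ 0.525 -0.077  0.014] 0.53
B [ 0.335 -0.512  0.014] 0.612
purple [232 175   3   3   5] [232.8 176. ] [0.616 0.186 0.03 ]
purple [230 186   6   5  21] [232.2 188.3] [0.577 0.188 0.03 ]
purple [231 198   4   4  15] [232.6 199.4] [0.543 0.187 0.03 ]
brown (458.90185546875, 259.8565979003906) [[0.368, -0.4], [0.452, -0.53], [0.321, -0.612], [0.239, -0.482]] [ 0.3448 -0.506 ] [0.155 0.154 0.154]
brown (317.6499938964844, 204.0500030517578) [[0.461, -0.0], [0.612, -0.026], [0.589, -0.151], [0.439, -0.124]] [ 0.525  -0.0756] [0.153 0.127 0.153]
brown (454.33154296875, 84.06550598144531) [[1.036, -0.468], [1.036, -0.578], [0.767, -0.569], [0.767, -0.461]] [ 0.9015 -0.5189] [0.11  0.269 0.108]
brown (557.7562255859375, 87.06619262695312) [[0.644, -0.61], [1.223, -0.798], [1.13, -1.09], [0.559, -0.893]] [ 0.8889 -0.8477] [0.609 0.306 0.604]
```

View pics/top1.png

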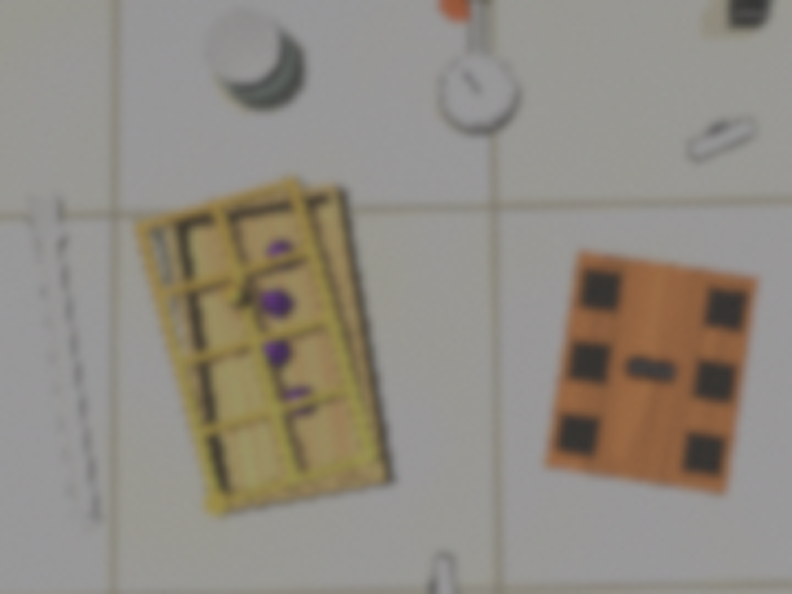

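A at (318,204) is 0.53 m from the base, and B at (461,263) is 0.61 m. A is therefore the carrier, and the crop confirms its six wells and grip. The crop also shows four caps and the gate slightly open, with its pivot at the lower-left corner (219,235). Next I'll look at the gate from the scene camera.

```bash
python3 - <<'E'
from h import *
f,K,V=cam("scene"); 
g=np.clip(f.astype(float)*1.5,0,255).astype(np.uint8)
crop(g,350,190,480,310,6,"pics/sc1.png")
f,K,V=cam("top")
c=lambda x,y:(170+(x+.5)/4.4-.5,120+(y+.5)/4.4-.5)
w=lambda x,y,z:p2w(c(x,y),z,K,V)[:2]
tr,br,piv=w(345,190,.044),w(390,482,.044),w(215,507,.05)
print("TR",tr,"BR",br,"piv",piv,"len",np.linalg.norm(tr-br),"yaw",np.arctan2(*(tr-br)[::-1]))
gtl,gtr,gbl,gbr=w(137,222,.05),w(297,182,.05),w(212,512,.05),w(370,460,.05)
print("gate",gtl,gtr,gbl,gbr,np.arctan2(*(gtl-gbl)[::-1]),np.arctan2(*(gtr-gbr)[::-1]),np.linalg.norm(gtl-gbl))
post=w(243,288,.068);print("post",post,np.linalg.norm(post-piv))
print("jar",w(240,48,.075), "lever",w(47,200,.005),w(95,520,.005),"gauge",w(480,92,.02),w(478,5,.01))
for n,q in dict(c1=(280,247),c2=(276,303),c3=(278,351),c4=(298,394)).items(): print(n,w(*q,.028))
E
```

```text
TR [0.65365472 0.13620024] BR [0.44932134 0.10596845] piv [0.43432661 0.22532021] len 0.2065577185223624 yaw 0.14688766603297843
gate [0.63292498 0.28014769] [0.65885833 0.16862922] [0.43094858 0.22737275] [0.46452253 0.11874769] 0.255578419136333 0.25125295330348996 0.20875742150135504
post [0.58287372 0.20214358] 0.15034426680171695
jar [0.74815679 0.20277936] lever [0.65788091 0.35826666] [0.42712464 0.32163117] gauge [0.72714688 0.04324319] [0.7936731  0.04494941]
c1 [0.61677008 0.18507069]
c2 [0.57699642 0.18792747]
c3 [0.5430043  0.18654148]
c4 [0.51244595 0.17251391]
```

View pics/sc1.png

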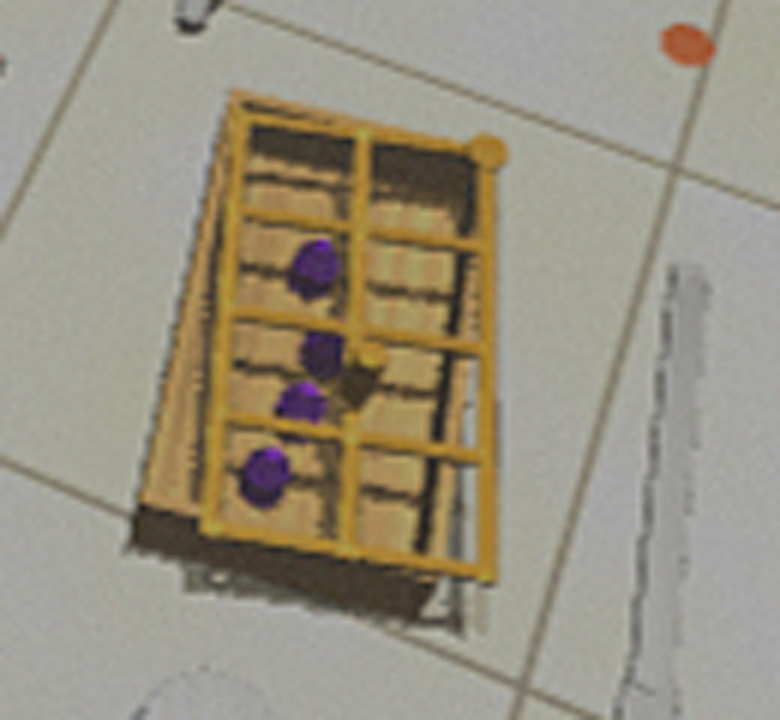

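```bash
cat >> h.py <<'E'
PY=0.147; PC=np.array([.5426,.1814])
rot=lambda a:np.array([[np.cos(a),-np.sin(a)],[np.sin(a),np.cos(a)]])
PIV=PC+rot(PY)@[-.1,.055]; RP=.141
# post offset angle in gate frame
E
python3 - <<'E'
from h import *
import numpy as np
f,K,V=cam("scene",1); p=p2w((350+372.5/6-.5,190+350.5/6-.5),.086,K,V); print("post scene",p,"r",np.linalg.norm(p[:2]-PIV),"abs ang",np.arctan2(*(p[:2]-PIV)[::-1]),"piv",PIV)
pv=p2w((350+487/6-.5,190+152/6-.5),.05,K,V);print("piv scene",pv)
# predicted cross-check in top crop
f,K2,V2=cam("top",1);u=w2p(p,K2,V2);print("post top in top crop",((u-[170,120])*4.4).round())
print("tool z yaw", R.from_quat(get_obs()["orientation"]).as_matrix()[:,2])
for off in (np.pi/2,-np.pi/2):
  for a in (-.15,.7,1.1,1.58):
    q=kinematics.solve_ik([*(PIV+RP*np.array([np.cos(a),np.sin(a)])),.075],down(a+off)); print(off,a,None if q is None else np.round(q,2))
E
```

```text
post scene [0.57660388 0.20739696 0.086     ] r 0.14165145897749803 abs ang -0.09731273417004445 piv [0.43562259 0.22115971]
piv scene [0.43790791 0.22579247 0.05      ]
post top in top crop [227. 292.]
tool z yaw [ 3.24766988e-01  9.45794060e-01 -2.41531244e-05]
1.5707963267948966 -0.15 [ 0.33  0.54  1.79 -0.    0.81 -1.09]
1.5707963267948966 0.7 [ 0.52  0.56  1.75 -0.    0.83 -1.75]
1.5707963267948966 1.1 [ 0.6   0.53  1.79 -0.    0.81 -2.07]
1.5707963267948966 1.58 [ 0.69  0.48  1.89 -0.    0.77 -2.46]
-1.5707963267948966 -0.15 [ 0.33  0.54  1.79 -0.    0.81  2.05]
-1.5707963267948966 0.7 [ 0.52  0.56  1.75 -0.    0.83  1.39]
-1.5707963267948966 1.1 [ 0.6   0.53  1.79 -0.    0.81  1.08]
-1.5707963267948966 1.58 [ 0.69  0.48  1.89 -0.    0.77  0.68]
```

```bash
sed -i 's/^PIV=.*/PIV=np.array([.436,.224]); RP=.141/' h.py
cat >> h.py <<'E'
def arc(a,z=.074): return [*(PIV+RP*np.array([np.cos(a),np.sin(a)])),z],down(a+np.pi/2)
E
python3 - <<'E'
from h import *
hand.move_gripper(.06)
p,q=arc(-.12,.16); bot.reach(p,q)
bot.servo_line(arc(-.12)[0],q)
hand.move_gripper(.021,20); print(get_obs()["wrist_force"],get_obs()["gripper_width"])
for a in np.arange(0,1.6,.13).tolist()+[1.58]:
    bot.servo_line(*arc(a),velocity=.12); print(round(a,2),get_obs()["wrist_force"].round(1))
hand.move_gripper(.045)
p,_=arc(1.58,.17); bot.servo_line(p)
q0=[1.238,.353,1.633,0,1.155,-.002]
bot.goto_joints(q0)
f,K,V=cam(); print(get_obs()["time_s"])
crop(f,130,120,350,285,3.6,"pics/top2.png")
E
```

```text
[-0.4475424   0.62078435  0.14464115] 0.020886348121565604
0.0 [-0.4 -0.4 -0.7]
0.13 [-0.1  0.2  0.1]
0.26 [ 0.2  0.3 -0.1]
0.39 [0.5 0.5 0.6]
0.52 [-0.5 -0.1  0.2]
0.65 [-0.4 -0.5  0.8]
0.78 [ 0.4 -0.7  0.1]
0.91 [ 0.  -0.3  0.5]
1.04 [ 0.4  0.3 -0.7]
1.17 [-0.2 -0.6  0.5]
1.3 [-1.2  0.4 -0.6]
1.43 [ 0.5  0.1 -0.3]
1.56 [ 0.5 -0.5 -0. ]
1.58 [-0.   0.1  0.5]
11.9083
```

View pics/top2.png

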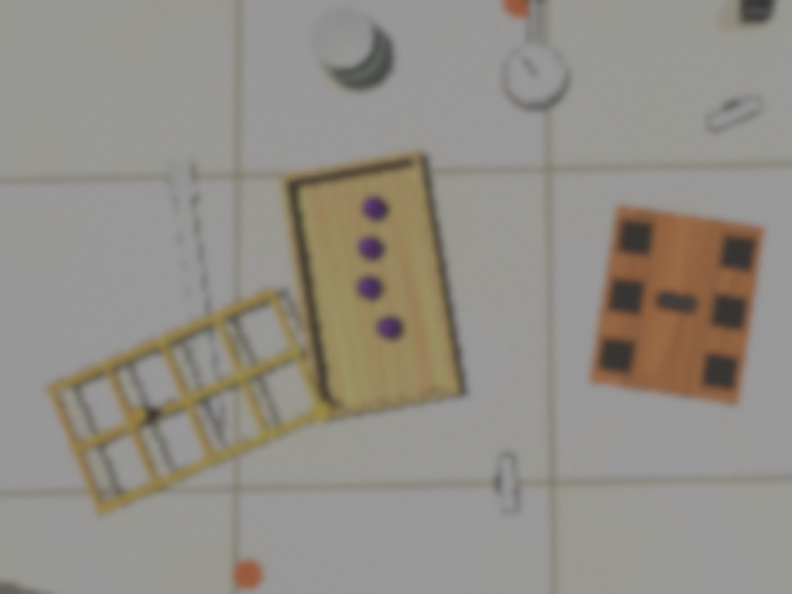

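The gate is about 1.8 rad open and the pocket is clear. Four caps are at crop (375,208), (371,248), (369,288) and (390,328). The carrier is still at its place. Next I'll measure precisely and do the first cap.

```bash
cat >> h.py <<'E'
Q0=[1.238,.353,1.633,0,1.155,-.002]
def caps(n="top"):
    f,K,V=cam(n); hsv=cv2.cvtColor(f,cv2.COLOR_RGB2HSV)
    m=cv2.inRange(hsv,(118,60,25),(165,255,255)); _,_,st,c=cv2.connectedComponentsWithStats(m)
    return [q for s,q in zip(st[1:],c[1:]) if s[4]>8],K,V
def capsw():
    """triangulate caps from both cameras -> xyz list"""
    a,K,V=caps("top"); b,K2,V2=caps("scene"); out=[]
    for u in a:
        best=None
        for v in b:
            r=lambda p:np.r_[w2p(p,K,V)-u,w2p(p,K2,V2)-v]
            from scipy.optimize import least_squares
            s=least_squares(r,p2w(u,.025,K,V))
            if best is None or s.cost<best[1]: best=(s.x,s.cost)
        out.append(np.r_[best[0],best[1]])
    return np.array(out)
def carrier(near=(.525,-.0756)):
    """centre and yaw of the brown board nearest 'near' (x axis along +x world)"""
    f,K,V=cam("top"); hsv=cv2.cvtColor(f,cv2.COLOR_RGB2HSV)
    m=cv2.inRange(hsv,(0,90,40),(16,255,200));m=cv2.morphologyEx(m,cv2.MORPH_CLOSE,np.ones((11,11)))
    best=None
    for c in cv2.findContours(m,0,2)[0]:
        if cv2.contourArea(c)<900: continue
        w=np.array([p2w(p[0],.014,K,V)[:2] for p in c],np.float32); r=cv2.minAreaRect(w); b=cv2.boxPoints(r)
        e=max(b[1]-b[0],b[2]-b[1],key=np.linalg.norm); e=e*np.sign(e[0])
        d=np.linalg.norm(np.array(r[0])-near)
        if best is None or d<best[0]: best=(d,np.array(r[0]),np.arctan2(e[1],e[0]),r[1])
    return best[1:]
def pick(p):
    j=down(PY+np.pi/2); hand.move_gripper(.05,20)
    bot.reach([p[0],p[1],.13],j); bot.servo_line([p[0],p[1],.0318],velocity=.2)
    hand.move_gripper(.0,25); bot.servo_line([p[0],p[1],.13],velocity=.2); return get_obs()["gripper_width"]
def place(c,yaw,w):
    p=c+rot(yaw)@w; j=down(yaw+np.pi/2)
    bot.reach([*p,.13],j); bot.servo_line([*p,.0328],velocity=.12)
    g=get_obs(); hand.move_gripper(.036); bot.servo_line([*p,.13],velocity=.2); return g["gripper_width"],g["wrist_force"].round(1)
E
python3 - <<'E'
from h import *
C=capsw(); print(C.round(4)); print("pocket frame",((C[:,:2]-PC)@rot(PY)).round(3))
c,y,s=carrier();print(c,y,s)
f,K,V=cam(); hsv=cv2.cvtColor(f,cv2.COLOR_RGB2HSV)
# black wells + grip centroids
m=cv2.inRange(f,(0,0,0),(62,62,62))[170:240,290:345]; n,_,st,q=cv2.connectedComponentsWithStats(m)
W=[]
for a,b in zip(st[1:],q[1:]):
    if a[4]>20: w=p2w(b+[290,170],.010,K,V)[:2]; W.append(w); print("black",a[4],((w-c)@rot(y)).round(4))
# mark
m=cv2.inRange(f,(0,0,0),(115,115,115))[160:235,366:432]
for k in cv2.findContours(m,0,2)[0]:
    if len(k)>60:
        w=np.array([p2w(p[0]+[366,160],0,K,V)[:2] for p in k],np.float32); r=cv2.minAreaRect(w); print("mark",r,cv2.boxPoints(r).round(4).tolist())
E
```

```text
[[0.6131 0.1867 0.0178 0.0063]
 [0.5788 0.1902 0.0188 0.0035]
 [0.5437 0.1913 0.0184 0.0312]
 [0.5087 0.1738 0.0202 0.0067]]
pocket frame [[ 0.071 -0.005]
 [ 0.037  0.003]
 [ 0.003  0.01 ]
 [-0.035 -0.003]]
[ 0.52488965 -0.07540488] -0.17091982 (0.12636394798755646, 0.15311937034130096)
black 33 [0.0526 0.0441]
black 35 [ 0.0526 -0.0457]
black 35 [0.0006 0.0446]
black 32 [-0.     -0.0464]
black 33 [-0.052   0.0444]
black 34 [-0.0518 -0.0454]
```

```bash
python3 - <<'E'
from h import *
C=capsw(); C=C[np.argsort(-C[:,0])]
print("grip w",pick(C[0]))
c,y,s=carrier(); print(c,y,s)
print(place(c,y,np.array([.052,.045])))
bot.goto_joints(Q0); print(get_obs()["time_s"]); C=capsw();print(C.round(4))
f,K,V=cam("scene"); crop(np.clip(f*1.5,0,255).astype(np.uint8),270,170,450,300,4.4,"pics/sc2.png")
c,y,s=carrier(); print(c,y,s,((C[:,:2]-c)@rot(y)).round(4))
E
```

```text
grip w 0.01844318352364713
[ 0.52491874 -0.07538693] -0.1717173 (0.12636367976665497, 0.15267568826675415)
(0.01842948342731728, array([0.1, 1. , 0.1]))
22.7667
[[ 0.5829 -0.0392  0.02    0.1383]
 [ 0.5785  0.19    0.0184  0.0177]
 [ 0.5436  0.1911  0.0195  0.0378]
 [ 0.5088  0.174   0.0193  0.0075]]
[ 0.52501631 -0.07540385] -0.17171729 (0.12636367976665497, 0.15287359058856964) [[ 0.0509  0.0456]
 [ 0.0073  0.2707]
 [-0.0273  0.2657]
 [-0.0586  0.243 ]]
```

View pics/sc2.png

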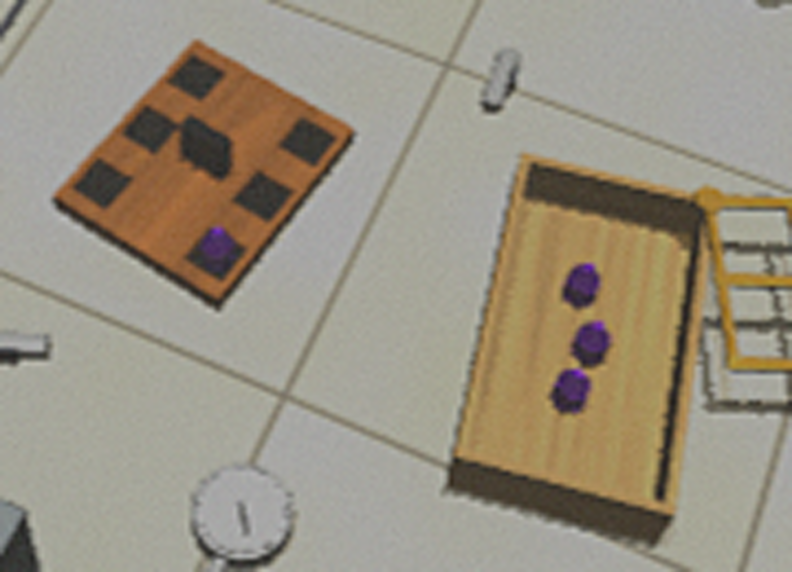

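The first cap sits in its well at crop (217,245), with three left in the pocket. The rest follow, and I'll re-measure the carrier before each placement.

```bash
python3 - <<'E'
from h import *
C=capsw(); C=C[C[:,1]>.1]; C=C[np.argsort(-C[:,0])]; assert len(C)==3
for p,w in zip(C,[(.052,-.045),(-.052,.045),(-.052,-.045)]):
    print("grip",pick(p)); c,y,s=carrier(); print(c.round(4),round(y,3),np.round(s,3))
    if not(.12<min(s)<.132 and .146<max(s)<.158): print("STOP");break
    print(place(c,y,np.array(w)))
bot.goto_joints(Q0); print(get_obs()["time_s"]); C=capsw()
c,y,s=carrier(); print(c,y,s,C.round(4),((C[:,:2]-c)@rot(y)).round(4))
f,K,V=cam("top"); crop(np.clip(f*1.4,0,255).astype(np.uint8),130,140,440,290,2.5,"pics/top3.png")
E
```

```text
grip 0.018171435568328547
[ 0.525  -0.0754] -0.172 [0.126 0.153]
(0.018356131861498887, array([ 0.4, -0.3, -0.8]))
grip 0.018508663817880213
[ 0.5249 -0.0754] -0.171 [0.126 0.153]
(0.018349360045303745, array([ 0.1, -0.4,  0.4]))
grip 0.018441205589970616
[ 0.525  -0.0754] -0.172 [0.126 0.153]
(0.018714512310271006, array([ 0.7, -0.2,  0.2]))
46.0917
[ 0.52503163 -0.07540651] -0.17171732 (0.12636367976665497, 0.1528424173593521) [[ 0.5829 -0.039   0.0194  0.148 ]
 [ 0.5673 -0.128   0.0221  0.2841]
 [ 0.4806 -0.0215  0.0247  0.0721]
 [ 0.4647 -0.1106  0.0197  0.1406]] [[ 0.0508  0.0458]
 [ 0.0507 -0.0446]
 [-0.0529  0.0455]
 [-0.0534 -0.045 ]]
```

View pics/top3.png

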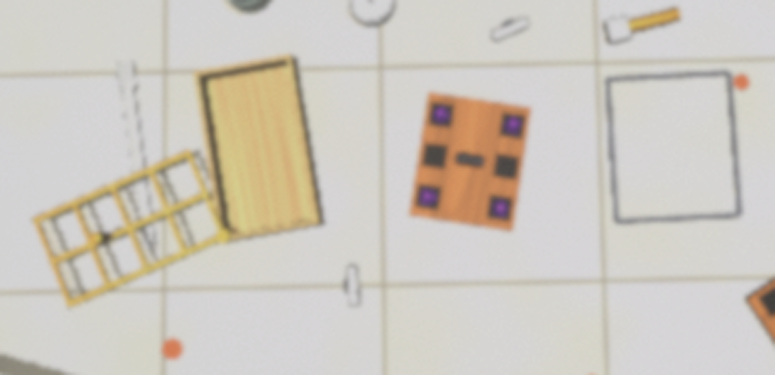

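All four caps are seated. Now I'll shut the gate, with a force watch near the stop.

```bash
python3 - <<'E'
from h import *
hand.move_gripper(.055,20)
p,q=arc(1.57,.16); bot.reach(p,q); bot.servo_line(arc(1.57)[0],q)
hand.move_gripper(.021,20)
for a in np.arange(1.45,-.16,-.13): bot.servo_line(*arc(a),velocity=.12)
f0=get_obs()["wrist_force"]
for a in np.arange(-.17,-.36,-.01):
    bot.servo_line(*arc(a),velocity=.05)
    F=np.mean([get_obs()["wrist_force"] if bot.dwell(.03) is None else 0 for _ in range(4)],0)
    t=F[:2]@np.array([-np.sin(a),np.cos(a)]); print(round(a,3),t.round(1))
    if t>7: break
hand.move_gripper(.05); bot.servo_line([*get_obs()["position"][:2],.17]); bot.goto_joints(Q0)
print(get_obs()["time_s"]); print(carrier())
f,K,V=cam("top"); crop(np.clip(f*1.4,0,255).astype(np.uint8),180,145,280,250,5.6,"pics/top4.png")
# mark fit
g=f.mean(2); m=(g<np.median(g[165:230,380:420])-18).astype(np.uint8)[160:240,364:436]
for k in cv2.findContours(m,0,1)[0]:
    if len(k)>60:
        w=np.array([p2w(p[0]+[364,160],0,K,V)[:2] for p in k],np.float32); r=cv2.minAreaRect(w); print("mark",r,cv2.boxPoints(r).round(4).tolist())
E
```

```text
Traceback (most recent call last):
IndexError: invalid index to scalar variable.
```

```bash
cat > fin.py <<'E'
from h import *
def force():
    L=[]
    for _ in range(4): bot.dwell(.03); L.append(get_obs()["wrist_force"])
    return np.mean(L,0)
for a in np.arange(-.18,-.36,-.01):
    bot.servo_line(*arc(a),velocity=.05)
    F=force(); t=F[:2]@np.array([-np.sin(a),np.cos(a)]); print(round(a,3),t.round(1))
    if t>7: break
hand.move_gripper(.05); bot.servo_line([*get_obs()["position"][:2],.17]); bot.goto_joints(Q0)
print(get_obs()["time_s"]); print(carrier())
f,K,V=cam("top"); crop(np.clip(f*1.4,0,255).astype(np.uint8),180,145,280,250,5.6,"pics/top4.png")
g=f.mean(2); m=(g<np.median(g[175:220,382:415])-18).astype(np.uint8)[160:240,364:436]
for k in cv2.findContours(m,0,1)[0]:
    if len(k)>60:
        w=np.array([p2w(p[0]+[364,160],0,K,V)[:2] for p in k],np.float32); r=cv2.minAreaRect(w); print("mark",r,cv2.boxPoints(r).round(4).tolist())
E
python3 fin.py
```

```text
-0.18 0.8
-0.19 0.2
-0.2 -0.1
-0.21 0.0
-0.22 -0.1
-0.23 0.4
-0.24 -0.6
-0.25 -0.0
-0.26 4.9
-0.27 12.1
61.8167
(array([ 0.52501631, -0.07540385]), np.float32(-0.17171729), (0.12636367976665497, 0.15287359058856964))
mark ((0.5398728251457214, -0.3408505618572235), (0.18985719978809357, 0.18306197226047516), 1.5803154706954956) [[0.4424999952316284, -0.25200000405311584], [0.44749999046325684, -0.4350000023841858], [0.6373000144958496, -0.42969998717308044], [0.6322000026702881, -0.2467000037431717]]
```

View pics/top4.png

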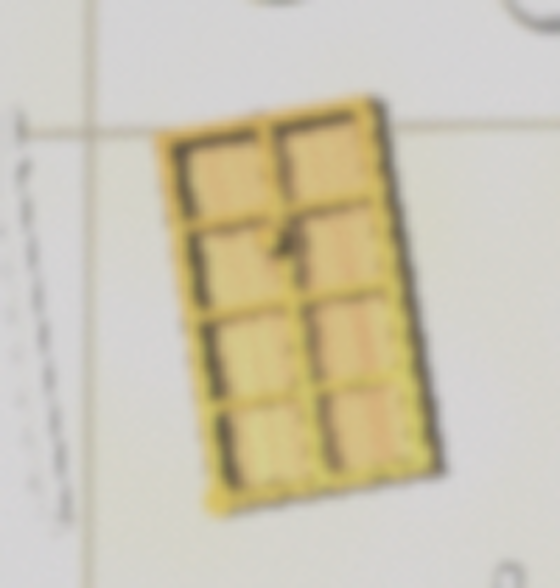

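The gate is shut: there was a firm 12 N stop, and in the picture the grille lines up with the pocket. The mark contour was polluted by a tile line or dot, so I'll refit it with a rectangle model.

```bash
cat >> h.py <<'E'
from scipy.optimize import least_squares
def mark(f,K,V):
    g=f.mean(2); bg=cv2.medianBlur(f,31).mean(2); m=(g<bg-25); m[:155]=0;m[245:]=0;m[:,:362]=0;m[:,438:]=0
    v,u=np.nonzero(m); P=np.array([p2w((a,b),0,K,V)[:2] for a,b in zip(u,v)])
    def res(x):
        q=np.abs((P-x[:2])@rot(x[2]))-[.09,.077]
        return np.where((q<0).all(1),-q.max(1),np.hypot(*np.maximum(q,0).T))
    w=np.ones(len(P))
    return least_squares(res,[.54,-.337,.03],loss="soft_l1",f_scale=.003),len(P),res
E
python3 - <<'E'
from h import *
f,K,V=cam(); s,n,res=mark(f,K,V); print(s.x,n,np.percentile(res(s.x),[50,80,90]))
x=s.x; g=np.clip(f*1.4,0,255).astype(np.uint8)
G=cv2.resize(g[150:245,355:445],None,fx=6,fy=6,interpolation=cv2.INTER_CUBIC)
pts=[((w2p([*(x[:2]+rot(x[2])@d),0],K,V)-[355,150]+.5)*6).astype(int) for d in np.array([[.09,.077],[.09,-.077],[-.09,-.077],[-.09,.077]])]
cv2.polylines(G,[np.array(pts)],True,(0,255,0),1); cv2.imwrite("pics/mark.png",G[:,:,::-1])
E
```

```text
[ 0.53907627 -0.33147948  0.01844856] 531 [0.00195732 0.00344059 0.00424266]
```

View pics/mark.png

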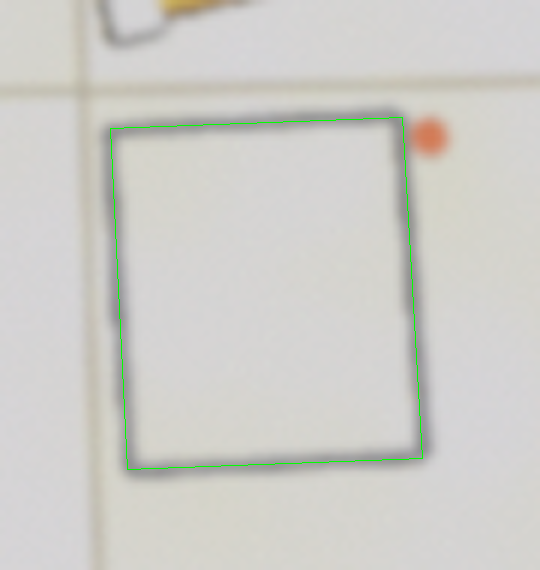

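The rectangle model follows the painted lines to about a pixel. Now I'll carry the loaded carrier over.

```bash
python3 - <<'E'
from h import *
f,K,V=cam(); M=mark(f,K,V)[0].x; c,y,s=carrier(); print(M,c,y,s)
hand.move_gripper(.04,50); q=down(y)
bot.reach([*c,.14],q); bot.servo_line([*c,.034],velocity=.12)
hand.move_gripper(0,60); g=get_obs(); print(g["gripper_width"],g["wrist_force"])
bot.servo_line([*c,.084],velocity=.08); print(get_obs()["wrist_force"],get_obs()["gripper_width"])
bot.servo_line([*M[:2],.084],down(M[2]),velocity=.08)
bot.servo_line([*M[:2],.040],velocity=.06); bot.servo_line([*M[:2],.0345],velocity=.02); bot.dwell(.3);print(get_obs()["wrist_force"])
hand.move_gripper(.04); bot.servo_line([*M[:2],.15],velocity=.12); bot.goto_joints(Q0); bot.dwell(.5)
c,y,s=carrier(M[:2]); print(c,y,s,"err",c-M[:2],y-M[2],get_obs()["time_s"])
C=capsw(); print(C.round(4),((C[:,:2]-c)@rot(y)).round(4))
f,K,V=cam(); crop(np.clip(f*1.4,0,255).astype(np.uint8),170,100,440,290,2.9,"pics/top5.png")
f,K,V=cam("scene"); crop(np.clip(f*1.5,0,255).astype(np.uint8),180,130,330,240,5,"pics/sc5.png")
E
```

```text
[ 0.53918311 -0.33142746  0.01965461] [ 0.52502024 -0.07551413] -0.17423199 (0.12632180750370026, 0.15283800661563873)
0.011068199302267816 [-1.2238312   0.90181176  6.23001954]
[ 0.27664352  1.26742381 -6.08944504] 0.011240196344178567
[-0.19576022  0.12975266  2.94446693]
[ 0.54320294 -0.34574172] 0.020090083 (0.16119782626628876, 0.15794146060943604) err [ 0.00401983 -0.01431426] 0.0004354714350463633 78.4917
[[ 0.5888 -0.2849  0.0203  0.0827]
 [ 0.5907 -0.375   0.0208  0.0093]
 [ 0.4871 -0.3759  0.0274  0.0076]
 [ 0.4852 -0.2871  0.0247  0.0855]] [[ 0.0468  0.0599]
 [ 0.0469 -0.0302]
 [-0.0567 -0.029 ]
 [-0.0568  0.0598]]
```

View pics/top5.png

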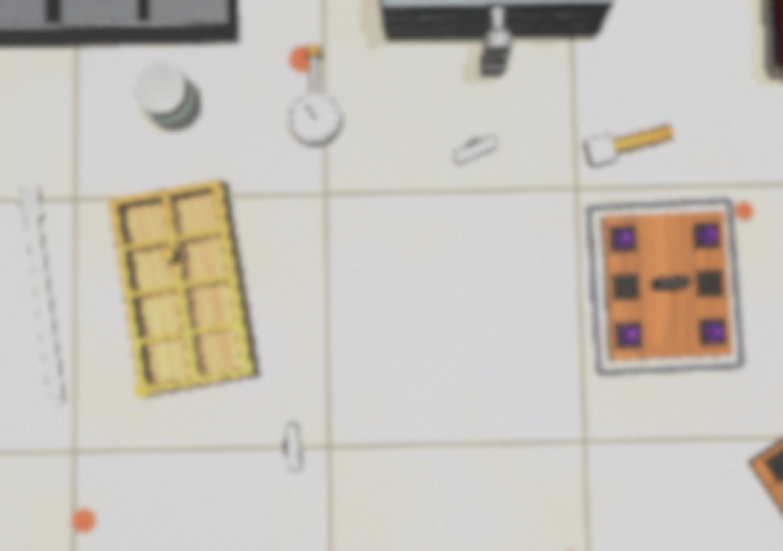

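View pics/sc5.png

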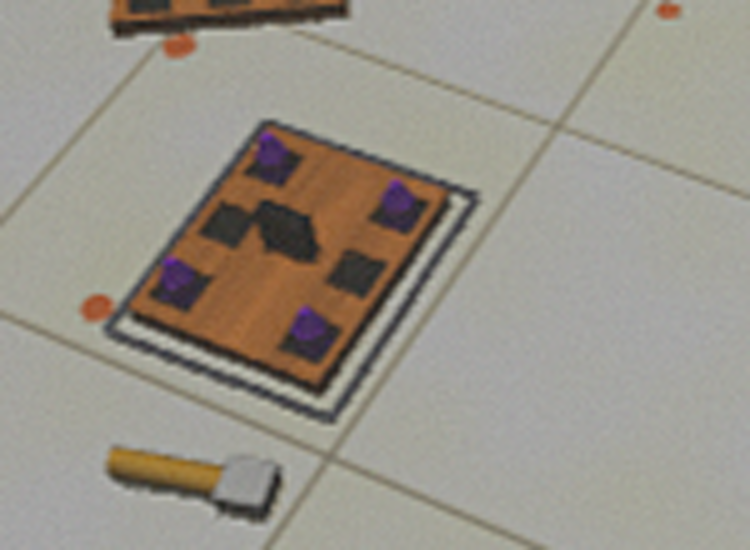

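The top view shows the carrier inside the outline with a gap on all sides. The 161 mm carrier contour is off because the orange dot merged into it, so I checked with the triangulated caps instead: their mean is (0.538,-0.331) and yaw 0.021, against the mark's (0.539,-0.331) and 0.020. The four caps stand point up, the gate is shut and the bystanders are in place, so I'm handing in.

```bash
python3 -c "
from h import *
hand_in()"
```

```text
the job is handed in; nothing more can be done
```

The job is done and handed in at about 79 s of robot time. I swung the gate open to about 1.8 rad and moved all four purple caps into the carrier's corner wells. I then shut the gate against its stop and carried the loaded carrier into the painted rectangle.

**Last checks**
- **Carrier:** the caps, triangulated from both cameras, put its centre within about 1 mm of the outline's and its angle within about 0.002 rad.
- **Caps:** all four stand point up in their wells, seen in both cameras.
- **Gate:** it met a firm 12 N stop when shut, and the last top view still shows it shut.
- **Bystanders:** the gauge, lever, weights, jar and chuck look unmoved in the pictures; I did not measure them.

**One check disagreed:** the automatic outline fit of the carrier read about 14 mm off. It gave a 161 mm board because the orange dot beside the mark had merged into the outline. I discarded it in favour of the cap positions and the pictures.

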